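Make up the tooling trays for two milling jobs

TASK

Make up the two tooling trays from the stock on the green mat: the blue tray for the plate job gets the strap clamp, the step block and the T-slot nut with its stud, the red tray for the shaft job gets the V-block and the drill chuck. Set each one down flat or upright, as it stands in the stock, right down in the cut-out made for it. Leave the setup block, the wash bottle and the brush where they are.

Things in the scene. Friction and masses are not known exactly. Their poses are not given: they have to be found in the camera images.
- strap_clamp_mid (a point): strap clamp: a flat dark steel bar 100 (its x) x 32 (its y) x 18 (z) mm with a long open slot along its middle, lying flat on the green mat. The point is its centre, 9 mm above its underside. Grip it at the middle across its 32 mm width. About 0.32 kg
- step_block_mid (a point): step block: dark steel block 56 (its x) x 30 (its y) x 44 (z) mm; the half towards +x (32 mm long) is 44 mm tall, the rest goes down in four 6 mm treads to 16 mm at -x. The point is the middle of its footprint, 22 mm above its underside. Grip it across its 30 mm width, on the tall half (8 to 10 mm to +x of the point is best). About 0.38 kg
- tnut_stud_mid (a point): T-slot nut with its stud: bright steel nut, 28 x 28 mm, 20 mm high, with a round 16 mm threaded stud standing in it to 70 mm above the underside. The point is on the axis, 35 mm above the underside. Grip it by the stud. About 0.17 kg
- v_block_mid (a point): V-block: bright steel block 50 (its x) x 44 (its y) x 40 (z) mm with one V-groove (30 mm wide, 15 deep) along its x in the top. The point is the middle of the block, 20 mm above its underside. Grip it across its 44 mm width. About 0.42 kg
- drill_chuck_mid (a point): drill chuck standing on its back with the jaws up: round, on the vertical axis, 36 mm diameter from 0 to 24 mm, toothed dark sleeve of 43 mm diameter from 24 to 44 mm, then a cone to the nose at 60 mm. The point is on the axis, 30 mm above its underside. Grip it by the sleeve. About 0.40 kg
- tray_blue: blue tray 190 x 190 x 16 mm, fixed; origin: centre of underside. Black foam level with rim; yellow cut-outs 6 mm deep (floor at z 10), 8 mm slack round each thing: keep fingertips over 6 mm above its underside. Centres (x, y) mm: strap clamp (-34, 0), 116 along y x 48, with finger scoop 44 (y) x 92 (x); step block (52, 42), 72 along y x 46; T-nut (52, -42), 44 square. Either way round
- tray_red: red tray 190 x 190 x 16 mm, fixed; origin: centre of underside. Black foam level with rim; yellow cut-outs 6 mm deep (floor at z 10), 8 mm slack round each thing: keep fingertips over 6 mm above its underside. Centres (x, y) mm: V-block (34, 38), 66 along x x 60 along y, groove along the tray's x, either way round; drill chuck (-36, -40), round, 52 diameter
- setup_block_mid (a point): setup block, not needed: light aluminium-coloured flat block 76 x 51 x 25 mm with six black holes in its top, on the mat among the stock. The point is its centre. To be left alone
- wash_bottle: white plastic wash bottle with a bent spout, 80 mm diameter, 205 mm high, on the bench at the left; origin at the centre of its underside. To be left alone
- brush: chip brush with a yellow handle lying on the bench at the far right; origin at the middle of its underside. To be left alone
There are look-alikes about, which are no part of the job. Leave any pink or yellow look-alike of the part that bears strap_clamp_mid alone. What is shaped like the part that bears drill_chuck_mid but turquoise is not meant.

How it is judged:
At the end, for the whole second after the job is handed in: Strap clamp, step block and T-slot nut in their cut-outs of the blue tray, V-block and drill chuck in theirs of the red tray: each centre within 12 mm of its cut-out's centre along the tray's x and y, down on the cut-out's floor (height within 4 mm), upright within 0.1 rad, at rest and released (x of strap_clamp_mid in the frame of tray_blue between -0.046 and -0.022 m and y of strap_clamp_mid in the frame of tray_blue between -0.012 and 0.012 m and z of strap_clamp_mid in the frame of tray_blue between 0.015 and 0.023 m and angle between each of strap_clamp_mid, step_block_mid, tnut_stud_mid, v_block_mid, drill_chuck_mid's own z axis and vertical below 0.1 rad and linear speed of each of strap_clamp, step_block, tnut_stud, v_block, drill_chuck below 0.02 m/s and x of step_block_mid in the frame of tray_blue between 0.04 and 0.064 m and y of step_block_mid in the frame of tray_blue between 0.03 and 0.054 m and z of step_block_mid in the frame of tray_blue between 0.028 and 0.036 m and x of tnut_stud_mid in the frame of tray_blue between 0.04 and 0.064 m and y of tnut_stud_mid in the frame of tray_blue between -0.054 and -0.03 m and z of tnut_stud_mid in the frame of tray_blue between 0.041 and 0.049 m and x of v_block_mid in the frame of tray_red between 0.022 and 0.046 m and y of v_block_mid in the frame of tray_red between 0.026 and 0.05 m and z of v_block_mid in the frame of tray_red between 0.026 and 0.034 m and x of drill_chuck_mid in the frame of tray_red between -0.048 and -0.024 m and y of drill_chuck_mid in the frame of tray_red between -0.052 and -0.028 m and z of drill_chuck_mid in the frame of tray_red between 0.036 and 0.044 m); the robot touches nothing.
It fails at once if the setup block is pushed more than 25 mm (distance of setup_block_mid from where it was at the start of the episode above 0.025 m).
It fails at once if the wash bottle is pushed more than 25 mm or tipped (distance of wash_bottle from where it was at the start of the episode above 0.025 m or angle between wash_bottle's own z axis and vertical above 0.3 rad).
It fails at once if the brush is pushed more than 25 mm (distance of brush from where it was at the start of the episode above 0.025 m).
It also fails if it takes over 115 s, if anything falls off the work surface, if the arm or the gripper's body presses on something with over 40 N, if the wrist force passes 120 N, or if a joint passes its speed limit or range.

ROBOT

A 6-joint arm with a two-finger parallel gripper is mounted at the origin on the work surface. World frame = base frame: x ahead of the robot, y to its left, z up, the work surface at z = 0. Lengths are in m, angles in rad, forces in N, time in s.
With the tool pointing down it reaches from about 0.35 to 0.975 m from the base axis. Payload 4.9 kg.
Tool frame: the origin (TCP) lies on the centre line of the jaws, within the pads' length; the fingertips stand 14 mm ahead of it and the grasp point (between the pads) lies 5 mm behind it; z points along the fingers, y is the line along which they close (so a half turn about z gives the same grasp; the last joint's range is limited). The gripper opens to 85 mm and grips with 20 to 120 N. Pads are 22 mm wide; open, the fingers measure 114 mm over their backs; the gripper's body (76 mm by 85 mm) begins 54 mm behind the grasp point. The pads swing forward as they close: fully open they stand 13 mm farther back than shut.
Start: joints at [-1.43, 0.053, 1.613, -0, 1.476, -0.119], TCP at [0.161, -0.604, 0.245] pointing down, gripper open.
Joint ranges: [-3.01, 3.01], [-1.01, 2.22], [0.06, 2.58], [-1.02, 4.17], [0.09, 2.62], [-3.14, 3.14]. Speed limits (rad/s): [2.57, 2.57, 3.14, 3.14, 3.14, 3.14].

INTERFACE

Orientations are given as a unit quaternion [w, x, y, z].
In Python, from plant import * gives the robot as it stands.
- The arm moves only by the tool send_rows, never from a script. Its argument "steps" is a list of rows, each an object with "translation": the shift along the tool's x, y, z in cm, a list of three; "delta_rot": the turn, a rotation vector about the tool's x, y, z in rad, a list of three; "jaw": the finger opening in cm, from 0 to 8.54. In form: [{"translation": [dx, dy, dz], "delta_rot": [rx, ry, rz], "jaw": jaw}, ...]. A call has exactly 8 rows; each row is the pose to reach, as a shift and turn from the pose commanded when the call began, along the tool's axes at that moment; what a row does not reach only later rows make up. A row lasts 1/10 s, in which the tool goes at most 50 mm and 8.59 degrees, less where a joint would pass 70% of its speed; a pose out of reach is approached as far as the arm can. A call with a gripper value outside its range is refused whole. The fingers move at their own pace and stop on an object; the grip force is fixed at half the most. Time passes only in rows, so rows that repeat a pose let the fingers close, or fill a call up. It gives the time, the measured TCP pose, the force, the opening and the grip force at its end, in the units of the state.
- state(): the state, without advancing time (a new reading comes with each control period).
- grab_frame(name): name is "scene" or "top" or "wrist"; returns a dict with "pixels" (480x640x3 uint8, blue, green, red), "range_z" (480x640 float32, m along the optical axis (not along the pixel's ray), 0 where there is no reading), "fx", "fy", "cx", "cy" (pixels), "rvec" (rotation vector, rad) and "tvec" (3), from world to camera coordinates, as OpenCV has them. Camera axes: x right, y down, z forward; pixel columns grow to the right and rows downward; lengths in m; the calibration is good to about 2 mm. A picture is of the moment at which its call begins.
- job_done(): hands the job in; it is judged then, once.
The state is a dict: "time": time; "joint_pos": joint angles; "joint_vel": joint speeds; "joint_efforts": joint torques, N m; "tool_pos": TCP position; "tool_rot": TCP orientation; "contact_force": force on the tool from outside, world axes, zero at the start; "ft_torque": the same for the moment, N m; "gripper_width": opening from 0.0 (shut) to 1.0 (fully open); "grasp_force": force on a finger pad.
Only numpy, scipy, OpenCV 4.12 (cv2) and the standard library are available. Lean on these libraries where they do the work, as an engineer would, in place of code of your own. Each camera call takes 0.05 s, during which the arm holds its last target. There are 200 camera calls.

## Working session

There is one attempt and no reset: what is moved stays moved. The work goes in short steps, Python scripts to look and compute and a tool call to move; the robot and the scene stay as the last step left them, time stands still between calls to the robot, and variables do not carry over. Pictures are saved under pics/ and viewed, at most 14 in all, crops included, and the job is handed in when it is done.

Besides the shell and the picture viewer there is one more tool, called as name(argument=value, ...), one argument or row to a line, values as JSON. send_rows: Moves the arm, as the interface text tells. Its arguments: {"type":"object","properties":{"steps":{"type":"array","items":{"type":"object","properties":{"translation":{"type":"array","items":{"type":"number"}},"delta_rot":{"type":"array","items":{"type":"number"}},"jaw":{"type":"number"}}}}},"required":["steps"]}

```bash
ls; mkdir -p pics; python3 - <<'E'
from plant import *
import cv2,numpy as np
s=state();print(s)
for n in ("top","scene"):
    f=grab_frame(n);cv2.imwrite(f"pics/{n}0.png",f["pixels"]);np.savez(f"{n}0.npz",**f)
    R=cv2.Rodrigues(np.array(f["rvec"],float))[0];print(n,-R.T@np.array(f["tvec"]).ravel(),R.round(3).tolist(),f["fx"],f["cx"],f["cy"])
E
```

```text
pics
{'time': 0.0, 'joint_pos': array([-1.43003222e+00,  5.33404357e-02,  1.61428682e+00,  1.72539507e-05,
        1.47599946e+00, -1.19027482e-01]), 'joint_vel': array([ 1.25771676e-03,  4.78998047e-04,  1.73365457e-04,  3.21150896e-05,
       -9.86088768e-04,  2.18194191e-03]), 'joint_efforts': array([ 2.13986190e-03, -3.93684912e+01, -3.70175564e+01, -3.29107297e-05,
        6.94330796e-03, -3.42931401e-05]), 'tool_pos': array([ 0.16045422, -0.60344115,  0.24407746]), 'tool_rot': array([-1.01706577e-03,  9.91574991e-01,  1.29529931e-01, -2.46631132e-06]), 'contact_force': array([0.55545585, 0.34762867, 0.51885288]), 'ft_torque': array([ 0.0067279 , -0.05683879,  0.02246998]), 'grasp_force': 0.0, 'gripper_width': 1.0018244155897826}
top [0.44136532 0.09588027 1.17991421] [[-0.024, -1.0, 0.016], [-0.998, 0.023, -0.06], [0.06, -0.018, -0.998]] 445.7546733176126 320.6237159485981 236.79947724105523
scene [ 0.87517876 -0.60652151  1.03729587] [[0.873, 0.488, 0.019], [0.388, -0.67, -0.633], [-0.296, 0.56, -0.774]] 525.7050386247172 315.7689341518869 242.62820892146567
```

View pics/top0.png

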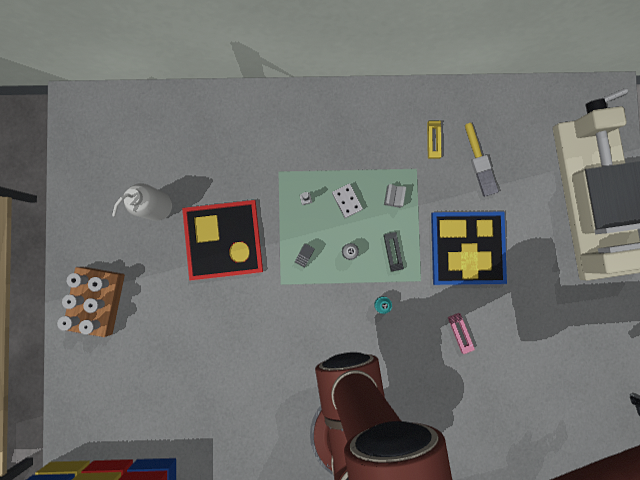

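View pics/scene0.png

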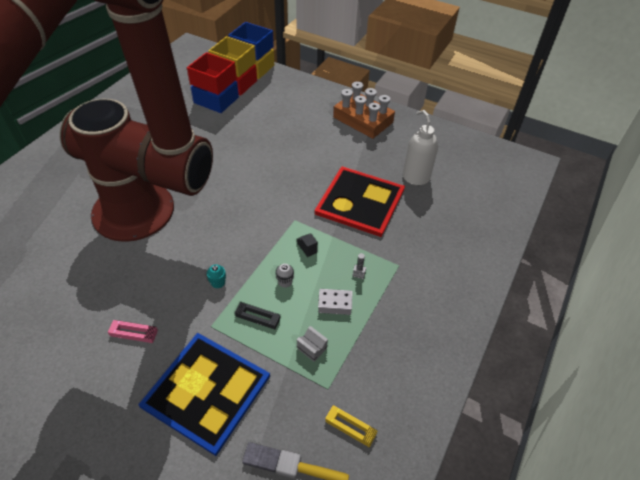

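Top view: mat with the T-nut (306,198), setup block (347,200), V-block (396,194), step block (309,254), chuck (350,251) and clamp (394,251). The red tray is at (223,240) and the blue tray at (470,247). Both trays are roughly axis-aligned with the world.

```bash
cat > h.py <<'E'
import cv2,numpy as np
from scipy.spatial.transform import Rotation as Ro
def cloud(f):
    v,u=np.mgrid[0:480,0:640];z=np.asarray(f["range_z"],float)
    P=np.stack([(u-f["cx"])/f["fx"]*z,(v-f["cy"])/f["fy"]*z,z],-1)
    R=cv2.Rodrigues(np.array(f["rvec"],float))[0]
    return (P-np.array(f["tvec"]).ravel())@R
def rect(p):  # centre, long-axis yaw, dims (mm)
    (c,d,a)=cv2.minAreaRect((p[:,:2]*1000).astype(np.float32))
    a=np.radians(a)
    if d[0]<d[1]: a+=np.pi/2;d=d[::-1]
    a=(a+np.pi/2)%np.pi-np.pi/2
    return np.round(c,1),round(a,3),np.round(d,1)
E
python3 - <<'E'
from h import *
f=dict(np.load("top0.npz"));P=cloud(f);im=f["pixels"]
hsv=cv2.cvtColor(im,cv2.COLOR_BGR2HSV)
print("mat z",np.median(P[270:280,290:300,2]), "bench",np.median(P[300:310,250:300,2]))
m=(P[...,2]>.008);m[:168]=0;m[285:]=0;m[:,:278]=0;m[:,418:]=0
n,l,st,c=cv2.connectedComponentsWithStats(m.astype(np.uint8))
for i in range(1,n):
    if st[i,4]<25: continue
    p=P[l==i];zt=np.percentile(p[:,2],95);print(c[i].round(),st[i,4],"ztop",zt.round(4),"all",*rect(p),"top",*rect(p[p[:,2]>zt-.005]))
def near(u,v,r,mask):
    q=np.zeros_like(mask);q[v-r:v+r,u-r:u+r]=1;return P[mask&q&(P[...,2]<.05)]
H,S,V=cv2.split(hsv)
red=((H<8)|(H>172))&(S>150)&(V>80);blue=(H>100)&(H<125)&(S>130)&(V>60);yel=(H>20)&(H<35)&(S>100)&(V>80)
p=near(223,240,50,red);print("red",rect(p),np.median(p[:,2]))
p=near(470,247,48,blue);print("blue",rect(p),np.median(p[:,2]))
for u,v,r in((206,229,17),(240,252,14),(453,228,16),(485,228,10),(470,261,24)):
    p=near(u,v,r,yel);print("yel",u,v,rect(p),np.median(p[:,2]))
E
```

```text
mat z 0.003043273274871817 bench 0.0011349862718549593
[347. 200.] 603 ztop 0.0315 all [551.5  53.5] -0.743 [219.6  86.6] top [551.5  53.5] -0.742 [219.7  86.4]
[395. 195.] 394 ztop 0.0451 all [ 614.3 -123.5] 1.384 [52.5 50.8] top [ 615. -120.] -0.207 [50.1 44.1]
[305. 198.] 122 ztop 0.0745 all [615.9 113. ] 0.224 [30.3 27.6] top [615.5 113.3] 0.762 [14.8 12.6]
[393. 251.] 390 ztop 0.0251 all [436.6 -30.3] -1.192 [230.9 102.3] top [452.1 -17.4] -1.394 [226.8  98.9]
[304. 255.] 263 ztop 0.0503 all [460.5 112. ] -0.546 [55.5 47.5] top [469.9 105.7] 0.917 [50.3 33.3]
[350. 251.] 236 ztop 0.0634 all [469.2  39.6] -1.473 [117.5  44.3] top [454.1  39.6] -1.122 [112.5  25.8]
red (array([510.7, 332.7]), np.float64(-1.485), array([190.8, 188.9])) 0.0168913321046867
blue (array([ 473.1, -317.8]), np.float64(1.556), array([200.3, 190.2])) 0.016912488186875494
yel 206 229 (array([540.6, 372.9]), np.float64(0.1), array([68.2, 61.1])) 0.01156066817906199
yel 240 252 (array([478.1, 289.3]), np.float64(-0.035), array([49.8, 49.3])) 0.011301940915745157
yel 453 228 (array([ 517.5, -276.2]), np.float64(-1.569), array([77.4, 62.6])) 0.011850844689560436
yel 485 228 (array([ 524.7, -357.3]), np.float64(1.55), array([46.7, 43.5])) 0.011411603106965311
yel 470 261 (array([ 449. , -313.8]), np.float64(-1.545), array([117. , 111.1])) 0.012008182435571084
```

```bash
python3 - <<'E'
from h import *
f=dict(np.load("top0.npz"));im=f["pixels"];H,S,V=cv2.split(cv2.cvtColor(im,cv2.COLOR_BGR2HSV))
R=cv2.Rodrigues(f["rvec"])[0];C=-R.T@f["tvec"].ravel()
v,u=np.mgrid[0:480,0:640];ray=np.stack([(u-f["cx"])/f["fx"],(v-f["cy"])/f["fy"],np.ones((480,640))],-1)@R
def plane(z): return C+ray*((z-C[2])/ray[...,2])[...,None]
def big(m):
    n,l,st,c=cv2.connectedComponentsWithStats(m.astype(np.uint8),connectivity=4);return l==1+np.argmax(st[1:,4])
def box(u0,v0,r,m): q=np.zeros_like(m);q[v0-r:v0+r,u0-r:u0+r]=1;return big(m&q)
red=((H<8)|(H>172))&(S>150)&(V>60);blue=(H>100)&(H<125)&(S>130)&(V>40);yel=(H>20)&(H<35)&(S>100)&(V>60)
print("red",rect(plane(.016)[box(223,240,50,red)]));print("blue",rect(plane(.016)[box(470,247,50,blue)]))
for a in((206,229,18),(240,252,16),(453,228,18),(485,228,12),(470,261,26)):
    p=plane(.010)[box(*a,yel)];print(rect(p),(p.mean(0)*1000).round(1))
# stock: non-green, height mask cleaned
P=cloud(f);Z=cv2.medianBlur(f["range_z"],5)
Pz=C[2]+ray[...,2]*Z
for n,a,zt in(("V",(396,195,20),.043),("T",(305,198,14),.073),("clamp",(394,251,26),.021),("step",(307,254,20),.047),("chuck",(350,251,16),.063),("setup",(347,200,24),.028)):
    m=box(*a,abs(Pz-zt-.001)<.005);p=plane(zt)[m]
    if n=="chuck":
        m2=box(*a,(Pz>.035));p2=plane(.044)[m2];print("chuckall",rect(p2),(p2.mean(0)*1000).round(1))
    print(n,m.sum(),rect(p),(p.mean(0)*1000).round(1))
cv2.imwrite("pics/top1.png",np.vstack([cv2.resize(im[165:290,275:425],None,fx=4.7,fy=4.7,interpolation=cv2.INTER_CUBIC)]))
E
```

```text
red (array([510.6, 332.2]), np.float64(-1.481), array([190.9, 188.7]))
blue (array([ 473.3, -312.7]), np.float64(1.551), array([193.5, 189.3]))
(array([540.6, 374.1]), np.float64(0.093), array([68.3, 60.9])) [540.6 374.2  10. ]
(array([478.8, 289. ]), np.float64(-0.804), array([51.5, 50.2])) [477.7 289.4  10. ]
(array([ 525.5, -274.4]), np.float64(1.547), array([72.2, 45.1])) [ 525.6 -274.6   10. ]
(array([ 524.8, -358.4]), np.float64(1.547), array([43.1, 42.5])) [ 525.2 -358.8   10. ]
(array([ 440. , -315.7]), np.float64(1.546), array([114.9,  92.1])) [ 439.8 -315.8   10. ]
V 79 (array([ 611.4, -135.3]), np.float64(-0.036), array([44.3, 12.9])) [ 610.5 -135.2   43. ]
T 22 (array([614.7, 112.8]), np.float64(-0.023), array([12.6, 10. ])) [614.7 112.8  73. ]
clamp 336 (array([ 469.7, -113.1]), np.float64(0.163), array([99.1, 32.4])) [ 469.2 -113.5   21. ]
step 137 (array([475.7, 113.6]), np.float64(-0.612), array([31. , 29.6])) [475.6 113.3  47. ]
chuckall (array([472.2,   2.3]), np.float64(0.76), array([41.4, 39.8])) [472.2   2.1  44. ]
chuck 60 (array([471.8,   1.8]), np.float64(-0.346), array([19.9, 19.8])) [471.6   1.9  63. ]
setup 558 (array([605.8,   4.8]), np.float64(0.464), array([76.2, 50.9])) [605.6   4.7  28. ]
```

View pics/top1.png

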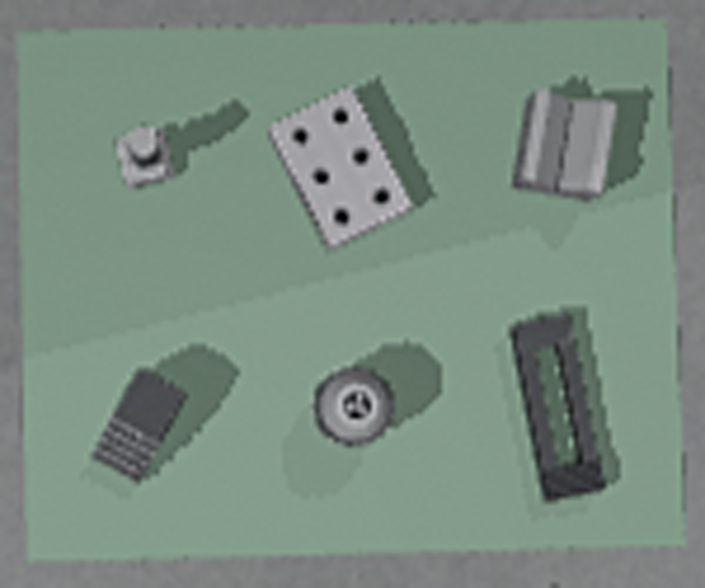

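The crop shows the step block's tall half towards +x/−y and the V-groove along yaw of about −0.2. The clamp leans at a yaw of about +0.16. Next is the planner helper.

```bash
cat >> h.py <<'E'
def plan(*targets):  # (x,y,z mm, yaw of tool x): shifts in cm / rotvec from the present pose
    from plant import state
    s=state();q=s["tool_rot"];R0=Ro.from_quat([q[1],q[2],q[3],q[0]])
    print("t",round(s["time"],2),"tcp",(s["tool_pos"]*1000).round(1),"yaw",round(np.arctan2(*R0.as_matrix()[[1,0],0]),3),"F",s["contact_force"].round(1),"w",round(s["gripper_width"]*85.4,1),"gf",round(s["grasp_force"],1),"q",np.round(s["joint_pos"],2))
    for x,y,z,a in targets:
        d=R0.inv().apply(np.array([x,y,z])/1000-s["tool_pos"])*100
        Rt=Ro.from_euler("z",a)*Ro.from_euler("x",np.pi)
        print((x,y,z,a),"->",d.round(2).tolist(),(R0.inv()*Rt).as_rotvec().round(3).tolist())
E
python3 -c "
from h import *
plan((470,-113,100,.163),(470,-113,22,.163))"
```

```text
t 0.1 tcp [ 160.5 -603.5  244.2] yaw 0.26 F [0.3 0.2 0.5] w 85.2 gf 0.0 q [-1.43  0.05  1.61 -0.    1.48 -0.12]
(470, -113, 100, 0.163) -> [42.51, -39.43, 14.5] [-0.002, -0.0, 0.097]
(470, -113, 22, 0.163) -> [42.51, -39.41, 22.3] [-0.002, -0.0, 0.097]
```

send_rows(
  steps=[
    {"translation": [42.5,-39.4,10],"delta_rot": [0,0,0.097],"jaw": 6},
    {"translation": [42.5,-39.4,10],"delta_rot": [0,0,0.097],"jaw": 6},
    {"translation": [42.5,-39.4,10],"delta_rot": [0,0,0.097],"jaw": 6},
    {"translation": [42.5,-39.4,10],"delta_rot": [0,0,0.097],"jaw": 6},
    {"translation": [42.5,-39.4,10],"delta_rot": [0,0,0.097],"jaw": 6},
    {"translation": [42.5,-39.4,10],"delta_rot": [0,0,0.097],"jaw": 6},
    {"translation": [42.5,-39.4,10],"delta_rot": [0,0,0.097],"jaw": 6},
    {"translation": [42.5,-39.4,10],"delta_rot": [0,0,0.097],"jaw": 6},
  ],
)

```text
time: 0.9
tool_pos: [0.3715, -0.2688, 0.1767]
tool_rot: [-0.0, 0.997, 0.081, 0.0]
contact_force: [1.6, 0.1, 0.4]
gripper_width: 0.698
grasp_force: 0.0
```

```bash
python3 -c "
from h import *
plan((470,-113,100,.163),(470,-113,22,.163))"
```

```text
t 0.9 tcp [ 371.5 -268.8  176.7] yaw 0.162 F [1.6 0.1 0.4] w 59.6 gf 0.0 q [-0.79 -0.31  2.06  0.    1.39  0.62]
(470, -113, 100, 0.163) -> [12.23, -13.78, 7.67] [0.0, -0.0, -0.001]
(470, -113, 22, 0.163) -> [12.23, -13.78, 15.47] [0.0, -0.0, -0.001]
```

send_rows(
  steps=[
    {"translation": [12.2,-13.8,7.7],"delta_rot": [0,0,0],"jaw": 6},
    {"translation": [12.2,-13.8,7.7],"delta_rot": [0,0,0],"jaw": 6},
    {"translation": [12.2,-13.8,7.7],"delta_rot": [0,0,0],"jaw": 6},
    {"translation": [12.2,-13.8,7.7],"delta_rot": [0,0,0],"jaw": 6},
    {"translation": [12.2,-13.8,7.7],"delta_rot": [0,0,0],"jaw": 6},
    {"translation": [12.2,-13.8,7.7],"delta_rot": [0,0,0],"jaw": 6},
    {"translation": [12.2,-13.8,7.7],"delta_rot": [0,0,0],"jaw": 6},
    {"translation": [12.2,-13.8,7.7],"delta_rot": [0,0,0],"jaw": 6},
  ],
)

```text
time: 1.7
tool_pos: [0.4691, -0.1162, 0.1011]
tool_rot: [0.0, 0.997, 0.08, 0.001]
contact_force: [0.5, -0.0, 0.1]
gripper_width: 0.702
grasp_force: 0.0
```

```bash
python3 -c "
from h import *
from plant import grab_frame
plan((470,-113,100,.163),(470,-113,22,.163))
f=grab_frame('wrist');cv2.imwrite('pics/w1.png',f['pixels']);P=cloud(f)
R=cv2.Rodrigues(np.array(f['rvec'],float))[0];print((-R.T@np.array(f['tvec']).ravel()).round(3),R.round(2).tolist())
p=P.reshape(-1,3);p=p[(p[:,2]>.010)&(p[:,2]<.035)&(abs(p[:,0]-.47)<.09)&(abs(p[:,1]+.113)<.06)];print(len(p),rect(p),np.median(p[:,2]))
"
```

```text
t 1.7 tcp [ 469.1 -116.2  101.1] yaw 0.161 F [ 0.5 -0.   0.1] w 60.0 gf 0.0 q [-0.4  -0.16  2.07 -0.    1.23  1.01]
(470, -113, 100, 0.163) -> [0.14, -0.3, 0.11] [0.001, -0.001, -0.002]
(470, -113, 22, 0.163) -> [0.13, -0.31, 7.91] [0.001, -0.001, -0.002]
[ 0.535 -0.103  0.229] [[0.16, -0.99, 0.0], [-0.95, -0.15, 0.26], [-0.26, -0.04, -0.96]]
6942 (array([ 468.8, -110.8]), np.float64(0.166), array([100.3,  32.1])) 0.018970833408963376
```

View pics/w1.png

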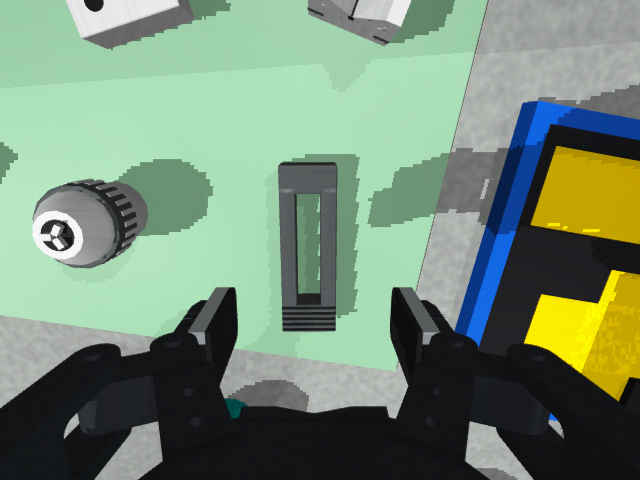

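The clamp sits between the open pads at about (308,245), well aligned. Descend and close.

send_rows(
  steps=[
    {"translation": [0,-0.3,4],"delta_rot": [0,0,0],"jaw": 6},
    {"translation": [0,-0.3,8],"delta_rot": [0,0,0],"jaw": 6},
    {"translation": [0,-0.3,8],"delta_rot": [0,0,0],"jaw": 6},
    {"translation": [0,-0.3,8],"delta_rot": [0,0,0],"jaw": 0},
    {"translation": [0,-0.3,8],"delta_rot": [0,0,0],"jaw": 0},
    {"translation": [0,-0.3,8],"delta_rot": [0,0,0],"jaw": 0},
    {"translation": [0,-0.3,8],"delta_rot": [0,0,0],"jaw": 0},
    {"translation": [0,-0.3,8],"delta_rot": [0,0,0],"jaw": 0},
  ],
)

```text
time: 2.55
tool_pos: [0.4706, -0.1129, 0.0231]
tool_rot: [0.001, 0.997, 0.081, 0.002]
contact_force: [-1.5, -0.3, 6.5]
gripper_width: 0.353
grasp_force: 61.3
```

```bash
python3 -c "
from h import *
plan((440,-315.5,95,1.547),(440,-315.5,32,1.547))"
```

```text
t 2.55 tcp [ 470.6 -112.9   23.1] yaw 0.163 F [-1.5 -0.3  6.5] w 30.1 gf 61.3 q [-0.39 -0.03  2.1  -0.    1.07  1.02]
(440, -315.5, 95, 1.547) -> [-6.28, 19.51, -7.15] [0.005, -0.001, -1.384]
(440, -315.5, 32, 1.547) -> [-6.3, 19.5, -0.85] [0.005, -0.001, -1.384]
```

send_rows(
  steps=[
    {"translation": [0,0,-4],"delta_rot": [0,0,0],"jaw": 0},
    {"translation": [0,0,-7.2],"delta_rot": [0,0,0],"jaw": 0},
    {"translation": [-6.3,19.5,-7.2],"delta_rot": [0.005,0,-1.384],"jaw": 0},
    {"translation": [-6.3,19.5,-7.2],"delta_rot": [0.005,0,-1.384],"jaw": 0},
    {"translation": [-6.3,19.5,-7.2],"delta_rot": [0.005,0,-1.384],"jaw": 0},
    {"translation": [-6.3,19.5,-7.2],"delta_rot": [0.005,0,-1.384],"jaw": 0},
    {"translation": [-6.3,19.5,-7.2],"delta_rot": [0.005,0,-1.384],"jaw": 0},
    {"translation": [-6.3,19.5,-7.2],"delta_rot": [0.005,0,-1.384],"jaw": 0},
  ],
)

```text
time: 3.35
tool_pos: [0.4375, -0.3179, 0.0932]
tool_rot: [-0.0, 0.875, 0.484, -0.0]
contact_force: [-0.4, 0.8, -2.6]
gripper_width: 0.35
grasp_force: 61.0
```

```bash
python3 -c "
from h import *
plan((440,-315.5,95,1.547),(440,-315.5,32,1.547))"
```

```text
t 3.35 tcp [ 437.5 -317.9   93.2] yaw 1.01 F [-0.4  0.8 -2.6] w 29.9 gf 61.0 q [-0.77 -0.    1.93 -0.    1.21 -0.2 ]
(440, -315.5, 95, 1.547) -> [0.33, 0.08, -0.18] [-0.001, -0.0, -0.537]
(440, -315.5, 32, 1.547) -> [0.33, 0.09, 6.12] [-0.001, -0.0, -0.537]
```

send_rows(
  steps=[
    {"translation": [0.25,0.1,0],"delta_rot": [0,0,-0.485],"jaw": 0},
    {"translation": [0.25,0.1,0],"delta_rot": [0,0,-0.485],"jaw": 0},
    {"translation": [0.25,0.1,0],"delta_rot": [0,0,-0.485],"jaw": 0},
    {"translation": [0.25,0.1,0],"delta_rot": [0,0,-0.485],"jaw": 0},
    {"translation": [0.25,0.1,1],"delta_rot": [0,0,-0.485],"jaw": 0},
    {"translation": [0.25,0.1,4],"delta_rot": [0,0,-0.485],"jaw": 0},
    {"translation": [0.25,0.1,5],"delta_rot": [0,0,-0.485],"jaw": 0},
    {"translation": [0.25,0.1,5],"delta_rot": [0,0,-0.485],"jaw": 0},
  ],
)

```text
time: 4.15
tool_pos: [0.4384, -0.3111, 0.0395]
tool_rot: [-0.004, 0.734, 0.679, 0.0]
contact_force: [0.1, 0.5, -2.6]
gripper_width: 0.352
grasp_force: 60.9
```

```bash
python3 -c "
from h import *
plan((440,-315.5,32,1.547))"
```

```text
t 4.15 tcp [ 438.4 -311.1   39.5] yaw 1.492 F [ 0.1  0.5 -2.6] w 30.0 gf 60.9 q [-0.76  0.07  1.96  0.    1.12 -0.68]
(440, -315.5, 32, 1.547) -> [-0.43, 0.2, 0.75] [-0.006, -0.006, -0.055]
```

send_rows(
  steps=[
    {"translation": [-0.4,0.15,0],"delta_rot": [-0.006,-0.006,-0.05],"jaw": 0},
    {"translation": [-0.4,0.15,0.4],"delta_rot": [-0.006,-0.006,-0.05],"jaw": 0},
    {"translation": [-0.4,0.15,0.8],"delta_rot": [-0.006,-0.006,-0.05],"jaw": 0},
    {"translation": [-0.4,0.15,0.8],"delta_rot": [-0.006,-0.006,-0.05],"jaw": 0},
    {"translation": [-0.4,0.15,0.8],"delta_rot": [-0.006,-0.006,-0.05],"jaw": 0},
    {"translation": [-0.4,0.15,0.8],"delta_rot": [-0.006,-0.006,-0.05],"jaw": 5.5},
    {"translation": [-0.4,0.15,0.8],"delta_rot": [-0.006,-0.006,-0.05],"jaw": 5.5},
    {"translation": [-0.4,0.15,0.8],"delta_rot": [-0.006,-0.006,-0.05],"jaw": 5.5},
  ],
)

```text
time: 4.95
tool_pos: [0.4418, -0.3173, 0.0351]
tool_rot: [0.004, 0.717, 0.697, 0.0]
contact_force: [-0.6, 0.2, -0.6]
gripper_width: 0.644
grasp_force: 0.0
```

```bash
python3 -c "
from h import *
plan((440,-315.5,110,1.547),(473,-100,110,0.5),(473.1,115,110,-.59))"
```

```text
t 4.95 tcp [ 441.8 -317.3   35.1] yaw 1.542 F [-0.6  0.2 -0.6] w 55.0 gf 0.0 q [-0.76  0.09  1.96 -0.    1.09 -0.73]
(440, -315.5, 110, 1.547) -> [0.14, -0.15, -7.49] [0.005, 0.005, -0.005]
(473, -100, 110, 0.5) -> [21.78, 2.53, -7.58] [0.007, 0.002, 1.042]
(473.1, 115, 110, -0.59) -> [43.27, 1.93, -7.69] [0.008, -0.003, 2.132]
```

```bash
python3 -c "
from h import *
plan((473.1,115,110,2.552))"
```

```text
t 4.95 tcp [ 441.8 -317.3   35.1] yaw 1.542 F [-0.6  0.2 -0.6] w 55.0 gf 0.0 q [-0.76  0.09  1.96 -0.    1.09 -0.73]
(473.1, 115, 110, 2.552) -> [43.27, 1.93, -7.69] [0.002, 0.007, -1.01]
```

send_rows(
  steps=[
    {"translation": [0,0,-4],"delta_rot": [0,0,0],"jaw": 5.5},
    {"translation": [0,0,-7.6],"delta_rot": [0,0,0],"jaw": 5.5},
    {"translation": [43.2,1.9,-7.6],"delta_rot": [0.005,0.005,-1.01],"jaw": 5.5},
    {"translation": [43.2,1.9,-7.6],"delta_rot": [0.005,0.005,-1.01],"jaw": 5.5},
    {"translation": [43.2,1.9,-7.6],"delta_rot": [0.005,0.005,-1.01],"jaw": 5.5},
    {"translation": [43.2,1.9,-7.6],"delta_rot": [0.005,0.005,-1.01],"jaw": 5.5},
    {"translation": [43.2,1.9,-7.6],"delta_rot": [0.005,0.005,-1.01],"jaw": 5.5},
    {"translation": [43.2,1.9,-7.6],"delta_rot": [0.005,0.005,-1.01],"jaw": 5.5},
  ],
)

```text
time: 5.75
tool_pos: [0.4629, -0.0156, 0.11]
tool_rot: [0.0, 0.34, 0.94, -0.001]
contact_force: [1.8, -0.8, -0.5]
gripper_width: 0.646
grasp_force: 0.0
```

```bash
python3 -c "
from h import *
plan((473.1,115,110,2.552))"
```

```text
t 5.75 tcp [462.9 -15.6 110. ] yaw 2.448 F [ 1.8 -0.8 -0.5] w 55.1 gf 0.0 q [-0.19 -0.22  2.11 -0.    1.26 -1.07]
(473.1, 115, 110, 2.552) -> [7.56, 10.69, -0.03] [-0.002, 0.001, -0.104]
```

send_rows(
  steps=[
    {"translation": [7.6,10.7,0],"delta_rot": [-0.002,0,-0.104],"jaw": 5.5},
    {"translation": [7.6,10.7,0],"delta_rot": [-0.002,0,-0.104],"jaw": 5.5},
    {"translation": [7.6,10.7,0],"delta_rot": [-0.002,0,-0.104],"jaw": 5.5},
    {"translation": [7.6,10.7,0],"delta_rot": [-0.002,0,-0.104],"jaw": 5.5},
    {"translation": [7.6,10.7,0],"delta_rot": [-0.002,0,-0.104],"jaw": 5.5},
    {"translation": [7.6,10.7,0],"delta_rot": [-0.002,0,-0.104],"jaw": 5.5},
    {"translation": [7.6,10.7,0],"delta_rot": [-0.002,0,-0.104],"jaw": 5.5},
    {"translation": [7.6,10.7,0],"delta_rot": [-0.002,0,-0.104],"jaw": 5.5},
  ],
)

```text
time: 6.55
tool_pos: [0.4735, 0.1125, 0.109]
tool_rot: [-0.0, 0.294, 0.956, -0.0]
contact_force: [-0.4, -0.2, 0.7]
gripper_width: 0.643
grasp_force: 0.0
```

```bash
python3 -c "
from h import *
from plant import grab_frame
plan((473.1,115,110,2.552),(473.1,115,28,2.552))
f=grab_frame('wrist');cv2.imwrite('pics/w2.png',f['pixels']);P=cloud(f)
p=P.reshape(-1,3);p=p[(p[:,2]>.010)&(p[:,2]<.055)&(abs(p[:,0]-.47)<.06)&(abs(p[:,1]-.115)<.06)];print(len(p),rect(p))
p=p[p[:,2]>.038];print(rect(p),np.median(p[:,2]))
"
```

```text
t 6.55 tcp [473.5 112.5 109. ] yaw 2.544 F [-0.4 -0.2  0.7] w 54.9 gf 0.0 q [ 0.08 -0.16  2.05 -0.    1.25 -0.89]
(473.1, 115, 110, 2.552) -> [0.18, 0.19, -0.1] [-0.0, -0.0, -0.008]
(473.1, 115, 28, 2.552) -> [0.18, 0.19, 8.1] [-0.0, -0.0, -0.008]
6189 (array([464.1, 122.5]), np.float64(-0.535), array([56.3, 30.2]))
(array([471.9, 117.9]), np.float64(-0.535), array([38.3, 30.1])) 0.044726366701189776
```

View pics/w2.png

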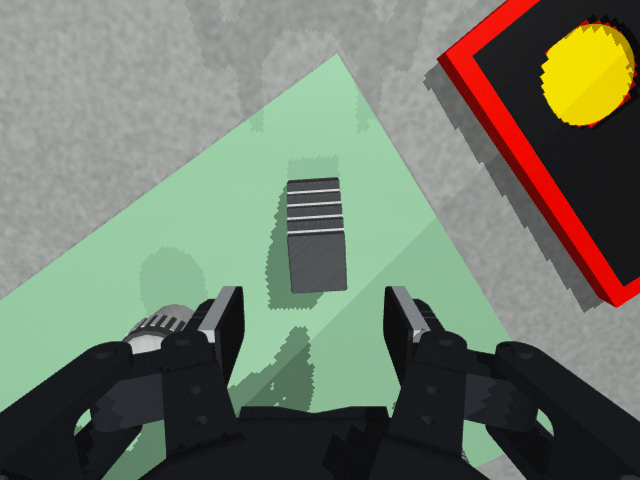

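The step block is at (317,235), tall half nearest the gripper, slightly rotated. The refined yaw is −0.535.

```bash
python3 -c "
from h import *
plan((472.7,116.7,27,2.607))"
```

```text
t 6.6 tcp [473.5 112.6 109. ] yaw 2.545 F [ 0.1  0.4 -0.1] w 55.5 gf 0.0 q [ 0.08 -0.16  2.05 -0.    1.25 -0.89]
(472.7, 116.7, 27, 2.607) -> [0.3, 0.3, 8.2] [-0.0, -0.0, -0.062]
```

send_rows(
  steps=[
    {"translation": [0.3,0.3,3],"delta_rot": [0,0,-0.062],"jaw": 5.5},
    {"translation": [0.3,0.3,6],"delta_rot": [0,0,-0.062],"jaw": 5.5},
    {"translation": [0.3,0.3,8.2],"delta_rot": [0,0,-0.062],"jaw": 5.5},
    {"translation": [0.3,0.3,8.2],"delta_rot": [0,0,-0.062],"jaw": 5.5},
    {"translation": [0.3,0.3,8.2],"delta_rot": [0,0,-0.062],"jaw": 0},
    {"translation": [0.3,0.3,8.2],"delta_rot": [0,0,-0.062],"jaw": 0},
    {"translation": [0.3,0.3,8.2],"delta_rot": [0,0,-0.062],"jaw": 0},
    {"translation": [0.3,0.3,8.2],"delta_rot": [0,0,-0.062],"jaw": 0},
  ],
)

```text
time: 7.4
tool_pos: [0.4741, 0.1176, 0.0287]
tool_rot: [0.001, 0.264, 0.965, 0.0]
contact_force: [-0.0, -1.3, 4.2]
gripper_width: 0.341
grasp_force: 60.1
```

```bash
python3 -c "
from h import *
plan((472.7,116.7,120,2.607),(525.3,-283.5,120,1.547))"
```

```text
t 7.4 tcp [474.1 117.6  28.7] yaw 2.608 F [-0.  -1.3  4.2] w 29.2 gf 60.1 q [ 0.09 -0.03  2.09 -0.    1.08 -0.95]
(472.7, 116.7, 120, 2.607) -> [0.05, -0.13, -9.13] [0.001, 0.002, 0.001]
(525.3, -283.5, 120, 1.547) -> [-24.83, -31.92, -9.11] [0.003, 0.002, 1.061]
```

send_rows(
  steps=[
    {"translation": [0,0,-4.5],"delta_rot": [0,0,0],"jaw": 0},
    {"translation": [0,0,-9.1],"delta_rot": [0,0,0],"jaw": 0},
    {"translation": [-24.8,-31.9,-9.1],"delta_rot": [0.003,0.002,1.061],"jaw": 0},
    {"translation": [-24.8,-31.9,-9.1],"delta_rot": [0.003,0.002,1.061],"jaw": 0},
    {"translation": [-24.8,-31.9,-9.1],"delta_rot": [0.003,0.002,1.061],"jaw": 0},
    {"translation": [-24.8,-31.9,-9.1],"delta_rot": [0.003,0.002,1.061],"jaw": 0},
    {"translation": [-24.8,-31.9,-9.1],"delta_rot": [0.003,0.002,1.061],"jaw": 0},
    {"translation": [-24.8,-31.9,-9.1],"delta_rot": [0.003,0.002,1.061],"jaw": 0},
  ],
)

```text
time: 8.2
tool_pos: [0.5103, -0.1816, 0.1177]
tool_rot: [-0.002, 0.659, 0.752, -0.001]
contact_force: [1.5, -0.1, -3.4]
gripper_width: 0.338
grasp_force: 61.0
```

```bash
python3 -c "
from h import *
plan((525.3,-283.5,80,1.547))"
```

```text
t 8.2 tcp [ 510.3 -181.6  117.7] yaw 1.702 F [ 1.5 -0.1 -3.4] w 28.9 gf 61.0 q [-0.48 -0.03  1.92 -0.    1.26 -0.61]
(525.3, -283.5, 80, 1.547) -> [-10.3, 0.17, 3.75] [-0.003, -0.001, 0.155]
```

send_rows(
  steps=[
    {"translation": [-10.3,0.2,0],"delta_rot": [-0.003,0,0.155],"jaw": 0},
    {"translation": [-10.3,0.2,0],"delta_rot": [-0.003,0,0.155],"jaw": 0},
    {"translation": [-10.3,0.2,0],"delta_rot": [-0.003,0,0.155],"jaw": 0},
    {"translation": [-10.3,0.2,3.8],"delta_rot": [-0.003,0,0.155],"jaw": 0},
    {"translation": [-10.3,0.2,6.5],"delta_rot": [-0.003,0,0.155],"jaw": 0},
    {"translation": [-10.3,0.2,6.5],"delta_rot": [-0.003,0,0.155],"jaw": 0},
    {"translation": [-10.3,0.2,6.5],"delta_rot": [-0.003,0,0.155],"jaw": 0},
    {"translation": [-10.3,0.2,6.5],"delta_rot": [-0.003,0,0.155],"jaw": 0},
  ],
)

```text
time: 9.0
tool_pos: [0.5279, -0.2821, 0.055]
tool_rot: [0.001, 0.713, 0.701, 0.0]
contact_force: [0.4, -0.5, -3.7]
gripper_width: 0.343
grasp_force: 60.8
```

```bash
python3 -c "
from h import *
plan((525.3,-283.5,37.5,1.547))"
```

```text
t 9.0 tcp [ 527.9 -282.1   55. ] yaw 1.554 F [ 0.4 -0.5 -3.7] w 29.3 gf 60.8 q [-0.62  0.18  1.81 -0.    1.15 -0.6 ]
(525.3, -283.5, 37.5, 1.547) -> [-0.14, -0.26, 1.75] [0.002, 0.002, 0.007]
```

send_rows(
  steps=[
    {"translation": [-0.1,-0.2,0.6],"delta_rot": [0,0,0.007],"jaw": 0},
    {"translation": [-0.1,-0.2,1.2],"delta_rot": [0,0,0.007],"jaw": 0},
    {"translation": [-0.1,-0.2,1.8],"delta_rot": [0,0,0.007],"jaw": 0},
    {"translation": [-0.1,-0.2,1.8],"delta_rot": [0,0,0.007],"jaw": 0},
    {"translation": [-0.1,-0.2,1.8],"delta_rot": [0,0,0.007],"jaw": 0},
    {"translation": [-0.1,-0.2,1.8],"delta_rot": [0,0,0.007],"jaw": 5},
    {"translation": [-0.1,-0.2,1.8],"delta_rot": [0,0,0.007],"jaw": 5},
    {"translation": [-0.1,-0.2,1.8],"delta_rot": [0,0,0.007],"jaw": 5},
  ],
)

```text
time: 9.8
tool_pos: [0.5248, -0.2828, 0.035]
tool_rot: [0.0, 0.716, 0.698, -0.0]
contact_force: [-0.7, -0.1, -0.3]
gripper_width: 0.584
grasp_force: 0.0
```

```bash
python3 -c "
from h import *
plan((525,-283,135,1.547),(614,-121,120,1.2),(614,-121,120,-.207))"
```

```text
t 9.8 tcp [ 524.8 -282.8   35. ] yaw 1.546 F [-0.7 -0.1 -0.3] w 49.9 gf 0.0 q [-0.62  0.2   1.82 -0.    1.11 -0.59]
(525, -283, 135, 1.547) -> [-0.02, 0.02, -10.0] [-0.0, 0.0, -0.001]
(614, -121, 120, 1.2) -> [16.39, 8.52, -8.5] [-0.0, 0.0, 0.346]
(614, -121, 120, -0.207) -> [16.39, 8.52, -8.5] [0.0, 0.0, 1.753]
```

```bash
python3 -c "
from h import *
plan((615,113,130,1.82))"
```

```text
t 9.8 tcp [ 524.8 -282.8   35. ] yaw 1.546 F [-0.7 -0.1 -0.3] w 49.9 gf 0.0 q [-0.62  0.2   1.82 -0.    1.11 -0.59]
(615, 113, 130, 1.82) -> [39.79, 8.05, -9.51] [-0.0, 0.0, -0.274]
```

send_rows(
  steps=[
    {"translation": [0,0,-4.5],"delta_rot": [0,0,0],"jaw": 4},
    {"translation": [0,0,-9.5],"delta_rot": [0,0,0],"jaw": 4},
    {"translation": [39.8,8,-9.5],"delta_rot": [0,0,-0.274],"jaw": 4},
    {"translation": [39.8,8,-9.5],"delta_rot": [0,0,-0.274],"jaw": 4},
    {"translation": [39.8,8,-9.5],"delta_rot": [0,0,-0.274],"jaw": 4},
    {"translation": [39.8,8,-9.5],"delta_rot": [0,0,-0.274],"jaw": 4},
    {"translation": [39.8,8,-9.5],"delta_rot": [0,0,-0.274],"jaw": 4},
    {"translation": [39.8,8,-9.5],"delta_rot": [0,0,-0.274],"jaw": 4},
  ],
)

```text
time: 10.6
tool_pos: [0.5912, 0.0119, 0.13]
tool_rot: [0.0, 0.614, 0.79, 0.0]
contact_force: [1.3, -0.7, 0.3]
gripper_width: 0.469
grasp_force: 0.0
```

```bash
python3 -c "
from h import *
plan((615,113,130,1.82))"
```

```text
t 10.6 tcp [591.2  11.9 130. ] yaw 1.82 F [ 1.3 -0.7  0.3] w 40.0 gf 0.0 q [-0.11  0.07  1.79  0.    1.28 -0.36]
(615, 113, 130, 1.82) -> [9.21, 4.81, 0.0] [0.0, 0.0, 0.0]
```

send_rows(
  steps=[
    {"translation": [9.2,4.8,0],"delta_rot": [0,0,0],"jaw": 4},
    {"translation": [9.2,4.8,0],"delta_rot": [0,0,0],"jaw": 4},
    {"translation": [9.2,4.8,0],"delta_rot": [0,0,0],"jaw": 4},
    {"translation": [9.2,4.8,0],"delta_rot": [0,0,0],"jaw": 4},
    {"translation": [9.2,4.8,0],"delta_rot": [0,0,0],"jaw": 4},
    {"translation": [9.2,4.8,0],"delta_rot": [0,0,0],"jaw": 4},
    {"translation": [9.2,4.8,0],"delta_rot": [0,0,0],"jaw": 4},
    {"translation": [9.2,4.8,0],"delta_rot": [0,0,0],"jaw": 4},
  ],
)

```text
time: 11.4
tool_pos: [0.6148, 0.1098, 0.13]
tool_rot: [-0.0, 0.614, 0.789, -0.0]
contact_force: [-0.5, -0.6, 0.5]
gripper_width: 0.469
grasp_force: 0.0
```

```bash
python3 -c "
from h import *
from plant import grab_frame
f=grab_frame('wrist');cv2.imwrite('pics/w3.png',f['pixels']);P=cloud(f)
p=P.reshape(-1,3);p=p[(p[:,2]>.010)&(p[:,2]<.08)&(abs(p[:,0]-.615)<.03)&(abs(p[:,1]-.113)<.03)];print(len(p))
a=p[abs(p[:,2]-.0205)<.003];print('nut',rect(a));a=p[p[:,2]>.066];print('stud',rect(a),np.median(a[:,2]))
plan((614.8,113.5,48,1.82))
"
```

```text
2329
nut (array([614.2, 116.4]), np.float64(0.233), array([27.8, 18. ]))
stud (array([614.1, 116.3]), np.float64(-0.678), array([15.7, 15.5])) 0.07076043439578604
t 11.45 tcp [614.8 110.  130. ] yaw 1.819 F [-0.2  0.1 -0.6] w 39.7 gf 0.0 q [ 0.06  0.15  1.71  0.    1.28 -0.19]
(614.8, 113.5, 48, 1.82) -> [0.34, 0.09, 8.2] [-0.0, -0.0, -0.001]
```

View pics/w3.png

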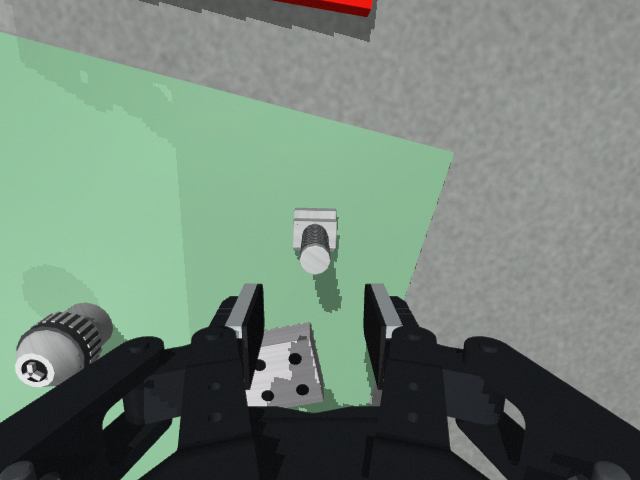

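The stud is at (315,250), centred between the pads. Descend by 8.2 cm and grip.

send_rows(
  steps=[
    {"translation": [0.5,0.1,3],"delta_rot": [0,0,0],"jaw": 4},
    {"translation": [0.5,0.1,6],"delta_rot": [0,0,0],"jaw": 4},
    {"translation": [0.5,0.1,8.2],"delta_rot": [0,0,0],"jaw": 4},
    {"translation": [0.5,0.1,8.2],"delta_rot": [0,0,0],"jaw": 4},
    {"translation": [0.5,0.1,8.2],"delta_rot": [0,0,0],"jaw": 0},
    {"translation": [0.5,0.1,8.2],"delta_rot": [0,0,0],"jaw": 0},
    {"translation": [0.5,0.1,8.2],"delta_rot": [0,0,0],"jaw": 0},
    {"translation": [0.5,0.1,8.2],"delta_rot": [0,0,0],"jaw": 0},
  ],
)

```text
time: 12.25
tool_pos: [0.6155, 0.116, 0.0495]
tool_rot: [0.001, 0.614, 0.79, 0.001]
contact_force: [0.4, 0.6, 1.0]
gripper_width: 0.168
grasp_force: 58.5
```

```bash
python3 -c "
from h import *
plan((525,-358.5,150,1.547))"
```

```text
t 12.25 tcp [615.5 116.   49.5] yaw 1.82 F [0.4 0.6 1. ] w 14.3 gf 58.5 q [ 0.07  0.25  1.75  0.    1.15 -0.18]
(525, -358.5, 150, 1.547) -> [-43.75, -20.46, -10.08] [0.002, -0.0, 0.273]
```

send_rows(
  steps=[
    {"translation": [0,0,-5],"delta_rot": [0,0,0],"jaw": 0},
    {"translation": [0,0,-10.1],"delta_rot": [0,0,0],"jaw": 0},
    {"translation": [-43.7,-20.5,-10.1],"delta_rot": [0.002,0,0.273],"jaw": 0},
    {"translation": [-43.7,-20.5,-10.1],"delta_rot": [0.002,0,0.273],"jaw": 0},
    {"translation": [-43.7,-20.5,-10.1],"delta_rot": [0.002,0,0.273],"jaw": 0},
    {"translation": [-43.7,-20.5,-10.1],"delta_rot": [0.002,0,0.273],"jaw": 0},
    {"translation": [-43.7,-20.5,-10.1],"delta_rot": [0.002,0,0.273],"jaw": 0},
    {"translation": [-43.7,-20.5,-10.1],"delta_rot": [0.002,0,0.273],"jaw": 0},
  ],
)

```text
time: 13.05
tool_pos: [0.5575, -0.1805, 0.1492]
tool_rot: [-0.0, 0.715, 0.699, -0.001]
contact_force: [0.6, 0.4, -1.7]
gripper_width: 0.17
grasp_force: 58.9
```

```bash
python3 -c "
from h import *
plan((525,-358.5,150,1.547))"
```

```text
t 13.05 tcp [ 557.5 -180.5  149.2] yaw 1.547 F [ 0.6  0.4 -1.7] w 14.5 gf 58.9 q [-0.44  0.04  1.79 -0.    1.31 -0.42]
(525, -358.5, 150, 1.547) -> [-17.87, -2.83, -0.07] [-0.001, 0.001, 0.0]
```

send_rows(
  steps=[
    {"translation": [-17.9,-2.8,0],"delta_rot": [0,0,0],"jaw": 0},
    {"translation": [-17.9,-2.8,0],"delta_rot": [0,0,0],"jaw": 0},
    {"translation": [-17.9,-2.8,0],"delta_rot": [0,0,0],"jaw": 0},
    {"translation": [-17.9,-2.8,0],"delta_rot": [0,0,0],"jaw": 0},
    {"translation": [-17.9,-2.8,4],"delta_rot": [0,0,0],"jaw": 0},
    {"translation": [-17.9,-2.8,7.5],"delta_rot": [0,0,0],"jaw": 0},
    {"translation": [-17.9,-2.8,7.5],"delta_rot": [0,0,0],"jaw": 0},
    {"translation": [-17.9,-2.8,7.5],"delta_rot": [0,0,0],"jaw": 0},
  ],
)

```text
time: 13.85
tool_pos: [0.5254, -0.3566, 0.0735]
tool_rot: [-0.001, 0.715, 0.699, -0.001]
contact_force: [0.1, -0.6, -1.5]
gripper_width: 0.169
grasp_force: 58.8
```

```bash
python3 -c "
from h import *
plan((525,-358.5,58,1.547))"
```

```text
t 13.85 tcp [ 525.4 -356.6   73.5] yaw 1.547 F [ 0.1 -0.6 -1.5] w 14.4 gf 58.8 q [-0.71  0.24  1.71 -0.    1.2  -0.69]
(525, -358.5, 58, 1.547) -> [-0.19, -0.03, 1.55] [-0.004, -0.001, 0.0]
```

send_rows(
  steps=[
    {"translation": [-0.2,0,0.5],"delta_rot": [-0.004,0,0],"jaw": 0},
    {"translation": [-0.2,0,1],"delta_rot": [-0.004,0,0],"jaw": 0},
    {"translation": [-0.2,0,1.6],"delta_rot": [-0.004,0,0],"jaw": 0},
    {"translation": [-0.2,0,1.6],"delta_rot": [-0.004,0,0],"jaw": 0},
    {"translation": [-0.2,0,1.6],"delta_rot": [-0.004,0,0],"jaw": 0},
    {"translation": [-0.2,0,1.6],"delta_rot": [-0.004,0,0],"jaw": 4},
    {"translation": [-0.2,0,1.6],"delta_rot": [-0.004,0,0],"jaw": 4},
    {"translation": [-0.2,0,1.6],"delta_rot": [-0.004,0,0],"jaw": 4},
  ],
)

```text
time: 14.65
tool_pos: [0.5259, -0.3592, 0.0582]
tool_rot: [0.001, 0.715, 0.699, 0.001]
contact_force: [0.4, 0.3, 0.0]
gripper_width: 0.469
grasp_force: 0.0
```

```bash
python3 -c "
from h import *
plan((614,-120.5,130,-.207))"
```

```text
t 14.65 tcp [ 525.9 -359.2   58.2] yaw 1.547 F [0.4 0.3 0. ] w 40.1 gf 0.0 q [-0.72  0.26  1.72  0.    1.17 -0.69]
(614, -120.5, 130, -0.207) -> [24.06, 8.26, -7.18] [0.002, -0.001, 1.754]
```

send_rows(
  steps=[
    {"translation": [0,0,-4.5],"delta_rot": [0,0,0],"jaw": 4},
    {"translation": [0,0,-7.2],"delta_rot": [0,0,0],"jaw": 6},
    {"translation": [24.1,8.3,-7.2],"delta_rot": [0,0,-1.387],"jaw": 7},
    {"translation": [24.1,8.3,-7.2],"delta_rot": [0,0,-1.387],"jaw": 7},
    {"translation": [24.1,8.3,-7.2],"delta_rot": [0,0,-1.387],"jaw": 7},
    {"translation": [24.1,8.3,-7.2],"delta_rot": [0,0,-1.387],"jaw": 7},
    {"translation": [24.1,8.3,-7.2],"delta_rot": [0,0,-1.387],"jaw": 7},
    {"translation": [24.1,8.3,-7.2],"delta_rot": [0,0,-1.387],"jaw": 7},
  ],
)

```text
time: 15.45
tool_pos: [0.6155, -0.115, 0.1302]
tool_rot: [0.001, 0.335, 0.942, 0.001]
contact_force: [-0.5, -0.7, 0.4]
gripper_width: 0.824
grasp_force: 0.0
```

```bash
python3 -c "
from h import *
plan((614,-120.5,130,2.934))"
```

```text
t 15.45 tcp [ 615.5 -115.   130.2] yaw 2.459 F [-0.5 -0.7  0.4] w 70.4 gf 0.0 q [-0.3   0.15  1.71  0.    1.28 -1.19]
(614, -120.5, 130, 2.934) -> [-0.23, -0.53, 0.02] [0.002, 0.002, -0.475]
```

send_rows(
  steps=[
    {"translation": [-0.2,-0.5,0],"delta_rot": [0.002,0.002,-0.475],"jaw": 7},
    {"translation": [-0.2,-0.5,0],"delta_rot": [0.002,0.002,-0.475],"jaw": 7},
    {"translation": [-0.2,-0.5,0],"delta_rot": [0.002,0.002,-0.475],"jaw": 7},
    {"translation": [-0.2,-0.5,0],"delta_rot": [0.002,0.002,-0.475],"jaw": 7},
    {"translation": [-0.2,-0.5,0],"delta_rot": [0.002,0.002,-0.475],"jaw": 7},
    {"translation": [-0.2,-0.5,0],"delta_rot": [0.002,0.002,-0.475],"jaw": 7},
    {"translation": [-0.2,-0.5,0],"delta_rot": [0.002,0.002,-0.475],"jaw": 7},
    {"translation": [-0.2,-0.5,0],"delta_rot": [0.002,0.002,-0.475],"jaw": 7},
  ],
)

```text
time: 16.25
tool_pos: [0.6125, -0.1251, 0.1297]
tool_rot: [-0.0, 0.11, 0.994, -0.001]
contact_force: [0.4, -0.4, 1.0]
gripper_width: 0.825
grasp_force: 0.0
```

```bash
python3 -c "
from h import *
from plant import grab_frame
f=grab_frame('wrist');cv2.imwrite('pics/w4.png',f['pixels']);P=cloud(f)
p=P.reshape(-1,3);p=p[(p[:,2]>.010)&(p[:,2]<.06)&(abs(p[:,0]-.615)<.045)&(abs(p[:,1]+.12)<.045)];print(len(p))
a=p[p[:,2]>.032];print(rect(a),np.percentile(a[:,2],90))
c,w,d=rect(a)
for ang in(-.207,w): plan((c[0],c[1],26,ang+np.pi))
"
```

```text
6495
(array([ 614.2, -117.2]), np.float64(-0.197), array([50.8, 44.1])) 0.04137829433387531
t 16.3 tcp [ 612.5 -125.1  129.7] yaw 2.922 F [ 0.2  0.6 -0.4] w 69.9 gf 0.0 q [-0.32  0.15  1.71 -0.    1.28 -1.67]
(np.float64(614.2), np.float64(-117.2), 26, 2.9345926535897933) -> [0.0, 0.82, 10.37] [-0.001, -0.001, -0.013]
t 16.3 tcp [ 612.5 -125.1  129.7] yaw 2.922 F [ 0.2  0.6 -0.4] w 69.9 gf 0.0 q [-0.32  0.15  1.71 -0.    1.28 -1.67]
(np.float64(614.2), np.float64(-117.2), 26, np.float64(2.944592653589793)) -> [0.0, 0.82, 10.37] [-0.001, -0.001, -0.023]
```

View pics/w4.png

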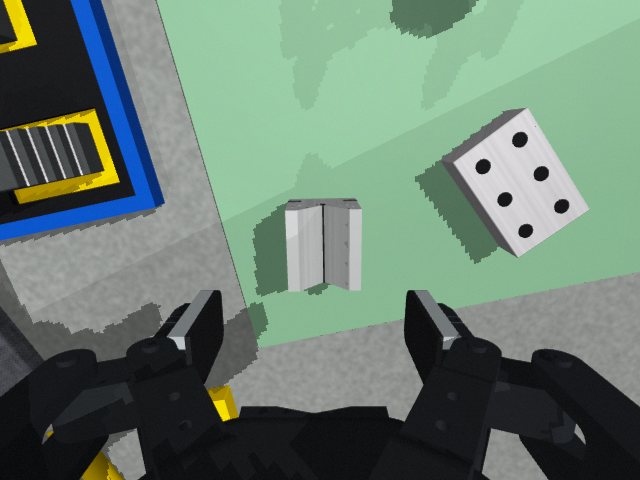

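The V-block is at (323,245) with its groove along the tool x. The step block shows in its yellow cut-out at left. Descend and grip.

send_rows(
  steps=[
    {"translation": [0,0.65,3],"delta_rot": [0,0,-0.02],"jaw": 7},
    {"translation": [0,0.65,7],"delta_rot": [0,0,-0.02],"jaw": 7},
    {"translation": [0,0.65,10.3],"delta_rot": [0,0,-0.02],"jaw": 7},
    {"translation": [0,0.65,10.3],"delta_rot": [0,0,-0.02],"jaw": 7},
    {"translation": [0,0.65,10.3],"delta_rot": [0,0,-0.02],"jaw": 0},
    {"translation": [0,0.65,10.3],"delta_rot": [0,0,-0.02],"jaw": 0},
    {"translation": [0,0.65,10.3],"delta_rot": [0,0,-0.02],"jaw": 0},
    {"translation": [0,0.65,10.3],"delta_rot": [0,0,-0.02],"jaw": 0},
  ],
)

```text
time: 17.1
tool_pos: [0.6157, -0.1195, 0.0295]
tool_rot: [0.002, 0.1, 0.995, -0.001]
contact_force: [0.8, -0.5, 4.8]
gripper_width: 0.503
grasp_force: 63.2
```

```bash
python3 -c "
from h import *
plan((541,374,120,3.234))"
```

```text
t 17.1 tcp [ 615.7 -119.5   29.5] yaw 2.942 F [ 0.8 -0.5  4.8] w 43.0 gf 63.2 q [-0.31  0.27  1.75 -0.    1.11 -1.68]
(541, 374, 120, 3.234) -> [17.07, 46.88, -9.21] [-0.002, 0.004, -0.292]
```

send_rows(
  steps=[
    {"translation": [0,0,-4.5],"delta_rot": [0,0,0],"jaw": 0},
    {"translation": [0,0,-9.2],"delta_rot": [0,0,0],"jaw": 0},
    {"translation": [17.1,46.9,-9.2],"delta_rot": [0,0.003,-0.292],"jaw": 0},
    {"translation": [17.1,46.9,-9.2],"delta_rot": [0,0.003,-0.292],"jaw": 0},
    {"translation": [17.1,46.9,-9.2],"delta_rot": [0,0.003,-0.292],"jaw": 0},
    {"translation": [17.1,46.9,-9.2],"delta_rot": [0,0.003,-0.292],"jaw": 0},
    {"translation": [17.1,46.9,-9.2],"delta_rot": [0,0.003,-0.292],"jaw": 0},
    {"translation": [17.1,46.9,-9.2],"delta_rot": [0,0.003,-0.292],"jaw": 0},
  ],
)

```text
time: 17.9
tool_pos: [0.5677, 0.1797, 0.1181]
tool_rot: [-0.002, -0.046, 0.999, -0.0]
contact_force: [0.1, -0.4, -4.0]
gripper_width: 0.503
grasp_force: 63.6
```

```bash
python3 -c "
from h import *
plan((541,374,120,3.234))"
```

```text
t 17.9 tcp [567.7 179.7 118.1] yaw -3.049 F [ 0.1 -0.4 -4. ] w 42.9 gf 63.6 q [ 0.18  0.1   1.79 -0.    1.26 -1.48]
(541, 374, 120, 3.234) -> [0.87, 19.59, -0.19] [-0.0, -0.005, 0.0]
```

send_rows(
  steps=[
    {"translation": [0.8,19.6,0],"delta_rot": [0,-0.005,0],"jaw": 0},
    {"translation": [0.8,19.6,0],"delta_rot": [0,-0.005,0],"jaw": 0},
    {"translation": [0.8,19.6,0],"delta_rot": [0,-0.005,0],"jaw": 0},
    {"translation": [0.8,19.6,0],"delta_rot": [0,-0.005,0],"jaw": 0},
    {"translation": [0.8,19.6,1],"delta_rot": [0,-0.005,0],"jaw": 0},
    {"translation": [0.8,19.6,4],"delta_rot": [0,-0.005,0],"jaw": 0},
    {"translation": [0.8,19.6,6.5],"delta_rot": [0,-0.005,0],"jaw": 0},
    {"translation": [0.8,19.6,6.5],"delta_rot": [0,-0.005,0],"jaw": 0},
  ],
)

```text
time: 18.7
tool_pos: [0.5386, 0.3697, 0.0475]
tool_rot: [-0.005, -0.046, 0.999, -0.003]
contact_force: [-1.8, -0.7, -5.4]
gripper_width: 0.506
grasp_force: 63.6
```

```bash
python3 -c "
from h import *
plan((541,374,37.5,3.234))"
```

```text
t 18.7 tcp [538.6 369.7  47.5] yaw -3.049 F [-1.8 -0.7 -5.4] w 43.2 gf 63.6 q [ 0.49  0.31  1.67 -0.    1.17 -1.17]
(541, 374, 37.5, 3.234) -> [-0.29, 0.41, 0.99] [-0.005, -0.01, 0.0]
```

send_rows(
  steps=[
    {"translation": [-0.3,0.4,0],"delta_rot": [-0.005,-0.01,0],"jaw": 0},
    {"translation": [-0.3,0.4,0],"delta_rot": [-0.005,-0.01,0],"jaw": 0},
    {"translation": [-0.3,0.4,0.6],"delta_rot": [-0.005,-0.01,0],"jaw": 0},
    {"translation": [-0.3,0.4,1.1],"delta_rot": [-0.005,-0.01,0],"jaw": 0},
    {"translation": [-0.3,0.4,1.1],"delta_rot": [-0.005,-0.01,0],"jaw": 0},
    {"translation": [-0.3,0.4,1.1],"delta_rot": [-0.005,-0.01,0],"jaw": 0},
    {"translation": [-0.3,0.4,1.1],"delta_rot": [-0.005,-0.01,0],"jaw": 6.2},
    {"translation": [-0.3,0.4,1.1],"delta_rot": [-0.005,-0.01,0],"jaw": 6.2},
  ],
)

```text
time: 19.5
tool_pos: [0.5463, 0.3771, 0.0439]
tool_rot: [0.007, -0.046, 0.999, 0.003]
contact_force: [0.0, 0.1, -0.3]
gripper_width: 0.726
grasp_force: 0.0
```

```bash
python3 -c "
from h import *
plan((472,3.3,120,3.1416))"
```

```text
t 19.5 tcp [546.3 377.1  43.9] yaw -3.049 F [ 0.   0.1 -0.3] w 62.0 gf 0.0 q [ 0.49  0.32  1.66 -0.    1.14 -1.17]
(472, 3.3, 120, 3.1416) -> [10.76, -36.48, -7.95] [0.006, 0.013, 0.093]
```

send_rows(
  steps=[
    {"translation": [0,0,-4.5],"delta_rot": [0.006,0.013,0],"jaw": 6.2},
    {"translation": [0,0,-8],"delta_rot": [0.006,0.013,0],"jaw": 6.2},
    {"translation": [10.8,-36.5,-8],"delta_rot": [0.006,0.013,0.093],"jaw": 6.2},
    {"translation": [10.8,-36.5,-8],"delta_rot": [0.006,0.013,0.093],"jaw": 6.2},
    {"translation": [10.8,-36.5,-8],"delta_rot": [0.006,0.013,0.093],"jaw": 6.2},
    {"translation": [10.8,-36.5,-8],"delta_rot": [0.006,0.013,0.093],"jaw": 6.2},
    {"translation": [10.8,-36.5,-8],"delta_rot": [0.006,0.013,0.093],"jaw": 6.2},
    {"translation": [10.8,-36.5,-8],"delta_rot": [0.006,0.013,0.093],"jaw": 6.2},
  ],
)

```text
time: 20.3
tool_pos: [0.4866, 0.0801, 0.1216]
tool_rot: [0.0, -0.0, 1.0, -0.001]
contact_force: [-0.1, -0.2, -0.6]
gripper_width: 0.724
grasp_force: 0.0
```

```bash
python3 -c "
from h import *
from plant import grab_frame
plan((472,3.3,120,3.1416))
f=grab_frame('top');P=cloud(f);im=f['pixels']
cv2.imwrite('pics/top2.png',np.hstack([cv2.resize(im[195:285,175:270],None,fx=4,fy=4),cv2.resize(im[195:285,420:515],None,fx=4,fy=4)]))
for n,c in(('V',(541,374)),('clamp',(440,-315.5)),('step',(525.5,-274.5)),('T',(525,-358.5))):
    p=P.reshape(-1,3);p=p[(p[:,2]>.019)&(p[:,2]<.1)&(abs(p[:,0]-c[0]/1e3)<.06)&(abs(p[:,1]-c[1]/1e3)<(.04 if n!='clamp' else .07))]
    zt=np.percentile(p[:,2],90);a=p[p[:,2]>zt-.006];print(n,zt.round(4),rect(a))
"
```

```text
t 20.3 tcp [486.6  80.1 121.6] yaw -3.141 F [-0.1 -0.2 -0.6] w 61.8 gf 0.0 q [ 0.01 -0.16  2.03 -0.    1.27 -1.56]
(472, 3.3, 120, 3.1416) -> [1.46, -7.68, 0.17] [-0.001, 0.001, 0.0]
V 0.0514 (array([545. , 375.8]), np.float64(0.116), array([49.2, 45.3]))
clamp 0.0313 (array([ 442.3, -318.2]), np.float64(1.52), array([100.5,  31.1]))
step 0.0564 (array([ 524.5, -283.7]), np.float64(1.55), array([37.3, 28. ]))
T 0.0765 (array([ 525.9, -360.5]), np.float64(-1.106), array([14.4, 14.2]))
```

View pics/top2.png

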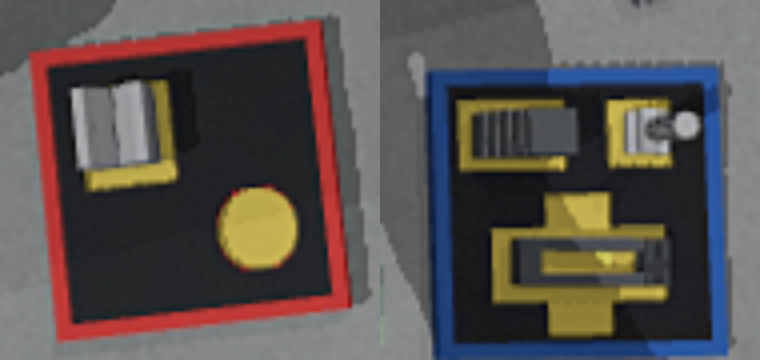

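Everything is down in its cut-out and within tolerance. Now the chuck.

send_rows(
  steps=[
    {"translation": [1.4,-7.6,0],"delta_rot": [0,0,0],"jaw": 6.5},
    {"translation": [1.4,-7.6,0],"delta_rot": [0,0,0],"jaw": 6.5},
    {"translation": [1.4,-7.6,0],"delta_rot": [0,0,0],"jaw": 6.5},
    {"translation": [1.4,-7.6,0],"delta_rot": [0,0,0],"jaw": 6.5},
    {"translation": [1.4,-7.6,0],"delta_rot": [0,0,0],"jaw": 6.5},
    {"translation": [1.4,-7.6,0],"delta_rot": [0,0,0],"jaw": 6.5},
    {"translation": [1.4,-7.6,0],"delta_rot": [0,0,0],"jaw": 6.5},
    {"translation": [1.4,-7.6,0],"delta_rot": [0,0,0],"jaw": 6.5},
  ],
)

```text
time: 21.15
tool_pos: [0.4724, 0.0064, 0.1202]
tool_rot: [-0.001, -0.0, 1.0, -0.001]
contact_force: [-0.0, 0.4, -1.1]
gripper_width: 0.759
grasp_force: 0.0
```

```bash
python3 -c "
from h import *
from plant import grab_frame
f=grab_frame('wrist');P=cloud(f)
p=P.reshape(-1,3);p=p[(p[:,2]>.056)&(p[:,2]<.07)&(abs(p[:,0]-.472)<.03)&(abs(p[:,1]-.003)<.03)];print(len(p),rect(p))
plan((471.5,3.5,31,3.1416))
"
```

```text
1866 (array([471.,   5.]), np.float64(-0.569), array([26.8, 26.5]))
t 21.2 tcp [472.3   6.2 120.2] yaw -3.141 F [0.  0.  0.2] w 65.1 gf 0.0 q [-0.14 -0.21  2.08 -0.    1.28 -1.71]
(471.5, 3.5, 31, 3.1416) -> [0.06, -0.26, 8.92] [-0.001, -0.002, 0.001]
```

send_rows(
  steps=[
    {"translation": [0.1,-0.3,3],"delta_rot": [0,0,0],"jaw": 6.5},
    {"translation": [0.1,-0.3,6],"delta_rot": [0,0,0],"jaw": 6.5},
    {"translation": [0.1,-0.3,8.9],"delta_rot": [0,0,0],"jaw": 6.5},
    {"translation": [0.1,-0.3,8.9],"delta_rot": [0,0,0],"jaw": 6.5},
    {"translation": [0.1,-0.3,8.9],"delta_rot": [0,0,0],"jaw": 0},
    {"translation": [0.1,-0.3,8.9],"delta_rot": [0,0,0],"jaw": 0},
    {"translation": [0.1,-0.3,8.9],"delta_rot": [0,0,0],"jaw": 0},
    {"translation": [0.1,-0.3,8.9],"delta_rot": [0,0,0],"jaw": 0},
  ],
)

```text
time: 22.0
tool_pos: [0.4725, 0.0025, 0.0331]
tool_rot: [0.001, 0.0, 1.0, -0.001]
contact_force: [0.2, 0.7, 3.1]
gripper_width: 0.482
grasp_force: 61.1
```

```bash
python3 -c "
from h import *
plan((478.2,289.3,110,3.2))"
```

```text
t 22.0 tcp [472.5   2.5  33.1] yaw 3.141 F [0.2 0.7 3.1] w 41.1 gf 61.1 q [-0.15 -0.07  2.12 -0.    1.09 -1.72]
(478.2, 289.3, 110, 3.2) -> [-0.57, 28.67, -7.74] [-0.002, 0.001, -0.059]
```

send_rows(
  steps=[
    {"translation": [0,0,-4.5],"delta_rot": [0,0,0],"jaw": 0},
    {"translation": [0,0,-7.7],"delta_rot": [0,0,0],"jaw": 0},
    {"translation": [-0.6,28.7,-7.7],"delta_rot": [0,0,-0.059],"jaw": 0},
    {"translation": [-0.6,28.7,-7.7],"delta_rot": [0,0,-0.059],"jaw": 0},
    {"translation": [-0.6,28.7,-7.7],"delta_rot": [0,0,-0.059],"jaw": 0},
    {"translation": [-0.6,28.7,-7.7],"delta_rot": [0,0,-0.059],"jaw": 0},
    {"translation": [-0.6,28.7,-7.7],"delta_rot": [0,0,-0.059],"jaw": 0},
    {"translation": [-0.6,28.7,-7.7],"delta_rot": [0,0,-0.059],"jaw": 0},
  ],
)

```text
time: 22.8
tool_pos: [0.4766, 0.2924, 0.1079]
tool_rot: [-0.001, -0.03, 1.0, -0.0]
contact_force: [1.4, -1.2, -2.0]
gripper_width: 0.486
grasp_force: 62.3
```

```bash
python3 -c "
from h import *
plan((478.2,289.3,110,3.2))"
```

```text
t 22.8 tcp [476.6 292.4 107.9] yaw -3.081 F [ 1.4 -1.2 -2. ] w 41.5 gf 62.3 q [ 0.42  0.02  1.88  0.    1.24 -1.21]
(478.2, 289.3, 110, 3.2) -> [-0.14, -0.32, -0.21] [-0.001, -0.002, 0.002]
```

send_rows(
  steps=[
    {"translation": [0,-0.2,0],"delta_rot": [0,0,0],"jaw": 0},
    {"translation": [0,-0.2,2],"delta_rot": [0,0,0],"jaw": 0},
    {"translation": [0,-0.2,4],"delta_rot": [0,0,0],"jaw": 0},
    {"translation": [0,-0.2,5.2],"delta_rot": [0,0,0],"jaw": 0},
    {"translation": [0,-0.2,5.2],"delta_rot": [0,0,0],"jaw": 0},
    {"translation": [0,-0.2,5.2],"delta_rot": [0,0,0],"jaw": 0},
    {"translation": [0,-0.2,5.2],"delta_rot": [0,0,0],"jaw": 0},
    {"translation": [0,-0.2,5.2],"delta_rot": [0,0,0],"jaw": 0},
  ],
)

```text
time: 23.6
tool_pos: [0.4783, 0.2879, 0.0573]
tool_rot: [-0.0, -0.029, 1.0, -0.0]
contact_force: [0.4, 0.8, -2.5]
gripper_width: 0.481
grasp_force: 62.6
```

```bash
python3 -c "
from h import *
plan((478.2,289.3,42,3.2))"
```

```text
t 23.6 tcp [478.3 287.9  57.3] yaw -3.083 F [ 0.4  0.8 -2.5] w 41.1 gf 62.6 q [ 0.41  0.09  1.91 -0.    1.14 -1.22]
(478.2, 289.3, 42, 3.2) -> [-0.0, 0.14, 1.53] [-0.0, -0.0, 0.0]
```

send_rows(
  steps=[
    {"translation": [0,0.1,0.5],"delta_rot": [0,0,0],"jaw": 0},
    {"translation": [0,0.1,1],"delta_rot": [0,0,0],"jaw": 0},
    {"translation": [0,0.1,1.5],"delta_rot": [0,0,0],"jaw": 0},
    {"translation": [0,0.1,1.55],"delta_rot": [0,0,0],"jaw": 0},
    {"translation": [0,0.1,1.55],"delta_rot": [0,0,0],"jaw": 0},
    {"translation": [0,0.1,1.55],"delta_rot": [0,0,0],"jaw": 6.5},
    {"translation": [0,0.1,1.55],"delta_rot": [0,0,0],"jaw": 6.5},
    {"translation": [0,0.1,1.55],"delta_rot": [0,0,0],"jaw": 6.5},
  ],
)

```text
time: 24.4
tool_pos: [0.4774, 0.2887, 0.0404]
tool_rot: [-0.001, -0.029, 1.0, -0.0]
contact_force: [-0.5, -0.4, 0.7]
gripper_width: 0.759
grasp_force: 0.0
```

send_rows(
  steps=[
    {"translation": [0,0,-3],"delta_rot": [0,0,0],"jaw": 6.5},
    {"translation": [0,0,-7],"delta_rot": [0,0,0],"jaw": 6.5},
    {"translation": [0,0,-11],"delta_rot": [0,0,0],"jaw": 6.5},
    {"translation": [0,-16,-13],"delta_rot": [0,0,0],"jaw": 6.5},
    {"translation": [0,-16,-13],"delta_rot": [0,0,0],"jaw": 6.5},
    {"translation": [0,-16,-13],"delta_rot": [0,0,0],"jaw": 6.5},
    {"translation": [0,-16,-13],"delta_rot": [0,0,0],"jaw": 6.5},
    {"translation": [0,-16,-13],"delta_rot": [0,0,0],"jaw": 6.5},
  ],
)

```text
time: 25.2
tool_pos: [0.4874, 0.1277, 0.1711]
tool_rot: [-0.001, -0.028, 1.0, -0.0]
contact_force: [1.0, 0.6, 0.1]
gripper_width: 0.758
grasp_force: 0.0
```

```bash
python3 -c "
from h import *
from plant import grab_frame
plan()
f=grab_frame('top');P=cloud(f);im=f['pixels']
cv2.imwrite('pics/top3.png',np.hstack([cv2.resize(im[195:285,175:270],None,fx=4,fy=4),cv2.resize(im[195:285,420:515],None,fx=4,fy=4)]))
for n,c,r in(('V',(541,374),.04),('chuck',(478,289.3),.03)):
    p=P.reshape(-1,3);p=p[(p[:,2]>.019)&(p[:,2]<.1)&(abs(p[:,0]-c[0]/1e3)<r)&(abs(p[:,1]-c[1]/1e3)<r)]
    zt=np.percentile(p[:,2],90);a=p[p[:,2]>zt-.006];print(n,zt.round(4),p[:,2].max(),rect(a))
"
```

```text
t 25.2 tcp [487.4 127.7 171.1] yaw -3.086 F [1.  0.6 0.1] w 64.7 gf 0.0 q [ 0.11 -0.18  1.96 -0.    1.36 -1.52]
V 0.0516 0.055775856109884656 (array([545. , 375.8]), np.float64(0.109), array([49.6, 45.1]))
chuck 0.0698 0.07520691126300823 (array([476.6, 288. ]), np.float64(1.541), array([29.7, 27.5]))
```

View pics/top3.png

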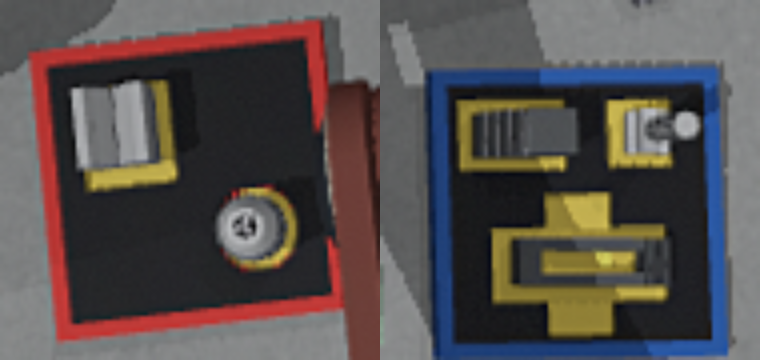

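The chuck at (248,228) and V-block at (118,122) sit in the red tray's cut-outs, and all three blue-tray parts are seated. I'm handing the job in.

```bash
python3 -c "
from plant import *
print(job_done())"
```

```text
the job is handed in; nothing more can be done
None
```

I placed all five parts in their tray cut-outs and handed the job in at about 25 s; the camera checks put every part within tolerance, but no verdict came back.

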